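# Rake the loose relays into the catch box and hold its lid open

### The arm

A 6-joint arm with a two-finger parallel gripper is mounted at the origin on a cart in front of the work surface, level with it; the furniture and walls round the work are solid. World frame = base frame: x ahead of the robot, y to its left, z up, the work surface at z = 0. Lengths are in mm, angles in rad, forces in N, time in s.
With the tool pointing down it reaches from about 350 to 975 mm from the base axis. Payload 17.4 kg.
Tool frame: the origin (TCP) lies on the centre line of the jaws, within the pads' length; the fingertips stand 25 mm ahead of it and the grasp point (between the pads) lies 6 mm ahead of it (env.tcp_to_tips is the distance from the TCP to the fingertips, in mm); z points along the fingers, y is the line along which they close (so a half turn about z gives the same grasp; the last joint's range is limited). The gripper opens to 85 mm and grips with 20 to 120 N. Pads are 22 mm wide; open, the fingers measure 114 mm over their backs; the gripper's body (76 mm by 85 mm) begins 54 mm behind the grasp point. The pads swing forward as they close: fully open they stand 13 mm farther back than shut.
Start: joints at [-0.038, 0.116, 1.442, -0, 1.584, -0.038], TCP at [675.006, -0.009, 256.303] pointing down, gripper open.
Joint ranges: [-2.83, 2.83], [-0.83, 2.19], [0.07, 2.5], [-1.14, 4.28], [0.01, 3], [-2.97, 2.97]. Speed limits (rad/s): [1.89, 1.89, 2.22, 3.14, 3.14, 3.14].

### API

Orientations are given as a unit quaternion [x, y, z, w].
In Python, from station import env, vision, order, spot_in gives the robot as it stands.
- The arm moves only by the shell command python3 -m jog 'ROWS' [OPENING]. ROWS is JSON, a list of rows, each a list of 4 numbers: the shift along the tool's x, y, z in m, then the turn about the tool's z in degrees. In form: [[tx, ty, tz, yaw], ...]. A call has 1 to 12 rows; each row is the pose to reach, as a shift and turn from the pose commanded when the call began, along the tool's axes at that moment; what a row does not reach only later rows make up. A row lasts 1/10 s, in which the tool goes at most 50 mm and 8.59 degrees, less where a joint would pass 70% of its speed; a pose out of reach is approached as far as the arm can. A call with a gripper value outside its range is refused whole. OPENING is the closure, from 0 (fully open) to 1 (shut), set as the call begins (- or left out, the last holds). The fingers move at their own pace and stop on an object; the grip force is fixed at half the most. Time passes only in rows, so rows that repeat a pose let the fingers close. It gives the time, the measured TCP pose, the force, the opening and the grip force at its end, in the units of the state.
- env.state(): the state, without advancing time (a new reading comes with each control period).
- vision.read_camera(name): name is "scene" or "side" or "wrist"; returns (picture, depth): 480x640x3 uint8, red, green, blue; 480x640 float32, mm along the optical axis (not along the pixel's ray), 0 where there is no reading.
- vision.camera_model(name): a dict with "K" (3x3 intrinsics, pixels), "dist" ([k1, k2, p1, p2, k3] as OpenCV has them; the pictures are not rectified), "view" (4x4, takes a point from world to camera coordinates); the wrist camera has in their place "hand_eye" (4x4, takes a point from camera to tool coordinates, whose origin is the TCP and whose axes are the flange's). Camera axes: x right, y down, z forward; pixel columns grow to the right and rows downward; lengths in mm; the calibration is good to about 2 mm. A picture is of the moment at which its call begins: read the wrist's pose just before it. camera_model takes no time and is no camera call.
- order.finish_job(): hands the job in; it is judged then, once.
Trained networks look in the newest picture that a camera, given by its name, has taken for a name from the list of things; names that differ only in an ending like _2 or _b are one class to them, and where a whole thing is asked for, a point or a joint stands for the part that bears it (a point fixed in the world has none). Each returns a list of dicts, best first, with "confidence" (0 to 1); they miss things now and then, are a little off and sometimes report something else, mostly with a low value. They report only what shows in the picture. A call takes as long as a camera call.
- spot_in(camera, query): "centre" ([row, column] in pixels, amid what is visible of it).
The state is a dict: "time": time; "joint_positions": joint angles; "qvel": joint speeds; "effort": joint torques, N m; "eef_pos": TCP position; "eef_rot": TCP orientation; "wrist_force": force on the tool from outside, world axes, zero at the start; "moment": the same for the moment, N m; "opening": finger opening in mm; "grip_force": force on a finger pad.
Only numpy, scipy, OpenCV 4.12 (cv2) and the standard library are available. Lean on these libraries where they do the work, as an engineer would, in place of code of your own. Each camera call takes 0.05 s, during which the arm holds its last target. There are 200 camera calls.

### The job

Take the orange bench rake by its black handle and with it sweep the three loose green relays fully inside the grey catch box through the open mouth in its side, without touching the relays with the hand and with the lid still shut; then stand or lay the rake back on the table well away from the box. After that lift the blue lid by its black knob to 60 degrees open and finish while holding it there, still and without letting go (it falls shut by itself), so that I can check the relays. Leave everything else on the table where it is.

Things in the scene. Friction and masses are not known exactly. Their poses are not given: they have to be found in the camera images.
- catch_box: Grey steel catch box screwed to the table, 160 mm (x) x 170 mm (y) x 86 mm high, walls 4 mm, no floor of its own (the table is its floor). Origin: centre of its footprint on the table, z up. Its open mouth is in its -y side; the lid's hinge runs along its +x side, the lid's knob stands out of its -x side. It cannot be moved.
- mouth (a point): Middle of the mouth's lower edge, on the table in the outer face of the -y side of the box, 85 mm from the box's origin; axes as the box. The mouth is 130 mm wide (along the box's x) and 52 mm high, with no sill. Push along the box's +y to go in. The space inside is 162 mm deep from there.
- catch_lid (a joint): Opening angle of the blue lid (164x174x4 mm, 0.3 kg) in rad: 0 shut, growing as its knob edge rises, stop at 1.8; 60 degrees is 1.047. No spring, almost no friction: let go at 60 degrees it falls shut; the lifting force at the knob is below 3 N.
- lid_knob (a point): Centre of the lid's black knob: a cylinder of 22 mm diameter and 26 mm length whose axis is parallel to the hinge (the box's y), on an 8 mm thick, 12 mm wide steel stem, 195 mm from the hinge line; with the lid shut it is 88 mm above the table and 32 mm out from the box's -x face. Gripped on its two end faces (26 mm apart), from above, it can turn between the fingers as the lid swings.
- lid_hinge (a point): Point on the lid's hinge line, in the middle of its length, 88 mm above the table, 83 mm along +x of the box's origin. The hinge line is parallel to the box's y; the lid turns about +y. The point's axes turn with the lid.
- rake_grip (a point): Grip point of the bench rake: centre of the upper part of its upright black handle, 75 mm above the rake's underside (handle 30 mm along the rake's x, 20 mm along its y, top 105 mm above the underside, foot 36x60x6 mm). Axes of the rake: x points from the handle to the blade, z up. It stands by itself on the table; about 0.2 kg.
- rake_blade (a point): Middle of the lower edge of the front face of the rake's orange U-shaped blade, 88 mm along the rake's x from the handle's axis, at the level of the underside. The blade is 104 mm wide and 34 mm high; at both ends a 4 mm thick wing reaches 21 mm further forward (96 mm clear between the wings). A 14 mm wide arm low over the table joins blade and handle.
- rake: The whole bench rake, orange with a black handle, 127x104x105 mm; origin under its handle, x to the blade.
- relay_0_center (a point): Centre of a loose green relay (26x22x22 mm block with black foot, about 30 g; all three look alike), 11 mm above its underside. The relays lie on the table in front of the box's mouth, at most 35 mm to either side of the mouth's middle line and 20 to 80 mm out (their centres) from it.
- relay_1_center (a point): Centre of a loose green relay (26x22x22 mm block with black foot, about 30 g; all three look alike), 11 mm above its underside. The relays lie on the table in front of the box's mouth, at most 35 mm to either side of the mouth's middle line and 20 to 80 mm out (their centres) from it.
- relay_2_center (a point): Centre of a loose green relay (26x22x22 mm block with black foot, about 30 g; all three look alike), 11 mm above its underside. The relays lie on the table in front of the box's mouth, at most 35 mm to either side of the mouth's middle line and 20 to 80 mm out (their centres) from it.
- relay_0: That relay; origin at the centre of its underside.
- relay_1: That relay; origin at the centre of its underside.
- relay_2: That relay; origin at the centre of its underside.
- tape_roll: Bystander, leave alone: roll of tan tape lying flat, 104 mm across, 24 mm high. Origin: centre of its underside.
- card_stack: Bystander, leave alone: banded stack of cards, 68x96x22 mm. Origin: centre of its underside.
- calculator: Bystander, leave alone: dark pocket calculator, 132x101x15 mm. Origin: centre of its underside.
- brick: Bystander, leave alone: black power brick, 92x119x31 mm. Origin: centre of its underside.
- marker_black: Bystander, leave alone: black marker pen lying down, 73x113x16 mm over all. Origin: centre of its underside.

How it is judged:
By the outcome, as a careful person would: the job done as asked, in the order asked, and still so for the second after the job is handed in, while the arm keeps its last pose, push and grip.
It also fails if it takes over 54 s, if anything falls off the work surface, if the arm or the gripper's body presses on something with over 40 N, if the wrist force passes 120 N, or if a joint passes its speed limit or range.

## Working session

There is one attempt and no reset: what is moved stays moved. The work goes in short steps, Python scripts to look and compute and a shell command to move; the robot and the scene stay as the last step left them, time stands still between calls to the robot, and variables do not carry over. Pictures are saved under pics/ and viewed, at most 13 in all, crops included, and the job is handed in when it is done.

```bash
mkdir -p pics; ls; cat > h.py <<'E'
import numpy as np, cv2
from scipy.spatial.transform import Rotation as R
from station import env, vision, order, spot_in
def cam(n):
    s=env.state(); im,d=vision.read_camera(n); m=vision.camera_model(n)
    if n=='wrist':
        T=np.eye(4);T[:3,:3]=R.from_quat(s['eef_rot']).as_matrix();T[:3,3]=s['eef_pos'];W=T@m['hand_eye']
    else: W=np.linalg.inv(m['view'])
    return im,d,np.array(m['K'],float),np.array(m['dist'],float),W
def cloud(c):
    im,d,K,D,W=c
    v,u=np.mgrid[0:480,0:640]
    p=cv2.undistortPoints(np.stack([u,v],-1).reshape(-1,1,2).astype(np.float64),K,D).reshape(480,640,2)
    P=np.dstack([p[...,0]*d,p[...,1]*d,d])@W[:3,:3].T+W[:3,3]
    P[d<=0]=np.nan
    return P
def save(n,im): cv2.imwrite('pics/'+n+'.png',im[...,::-1])
E
python3 - <<'E'
from h import *
s=env.state();print(s['time'],s['eef_rot'],s['opening'],env.tcp_to_tips)
a=cam('scene');P=cloud(a);save('scene0',a[0]);np.save('sc.npy',P)
for q in ['catch_box','rake','rake_grip','rake_blade','relay_0','lid_knob','mouth']:
    for r in spot_in('scene',q)[:4]:
        y,x=map(int,r['centre']);print(q,r['confidence'],y,x,P[y,x].round())
b=cam('side');save('side0',b[0]);np.save('sd.npy',cloud(b))
cv2.imwrite('pics/both.png',cv2.resize(np.vstack([a[0],b[0]])[...,::-1],None,fx=.62,fy=.62))
E
```

```text
pics
0.0 [ 7.07100613e-01  7.07112712e-01 -3.96007994e-04 -4.22424339e-04] 85.243613734948 25.0
catch_box 0.84 255 307 [548. -29.  88.]
rake 0.61 319 399 [ 553. -303.   17.]
rake 0.2 252 306 [551. -24.  93.]
rake_grip 0.74 196 247 [689. 287.  14.]
rake_grip 0.62 314 401 [ 537. -312.   65.]
rake_blade 0.84 317 400 [ 572. -297.   -3.]
relay_0 0.5 284 338 [ 558. -119.   21.]
relay_0 0.45 292 354 [ 558. -168.   22.]
relay_0 0.43 274 350 [ 603. -128.   22.]
lid_knob 0.71 247 305 [563. -13.  94.]
lid_knob 0.29 317 400 [ 572. -297.   -3.]
mouth 0.81 252 305 [550. -22.  93.]
mouth 0.45 196 246 [686. 288.  16.]
```

View pics/scene0.png

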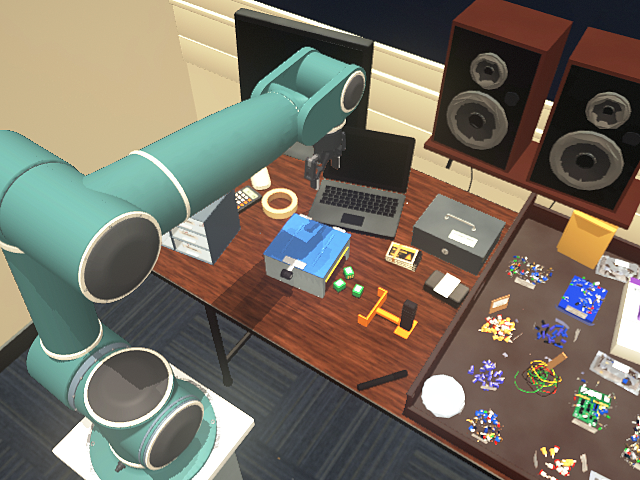

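View pics/side0.png

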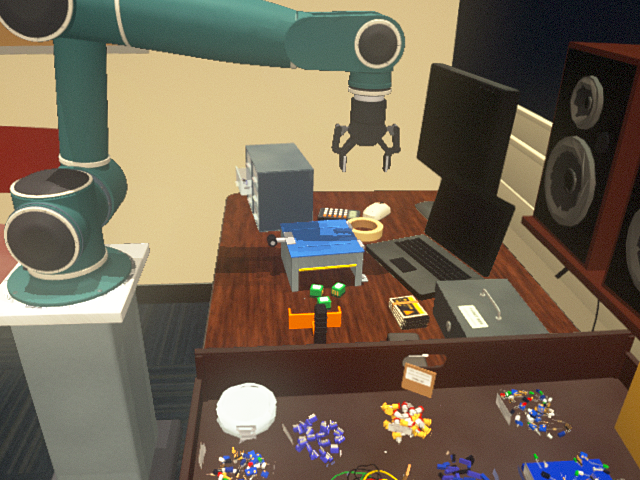

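The scene shows the box at (300,255), the knob at (287,273), three relays at (338–354, 274–292), and the rake at (390,315) with its blade already facing the mouth. Next I'll fit the poses from the clouds.

```bash
python3 - <<'E'
from h import *
for n,f in (('scene','sc'),('side','sd')):
    im=cv2.imread('pics/%s0.png'%n);P=np.load(f+'.npy');h=cv2.cvtColor(im,cv2.COLOR_BGR2HSV)
    H,S,V=h[...,0],h[...,1],h[...,2];X,Y,Z=P[...,0],P[...,1],P[...,2]
    def rect(m,t):
        q=P[m]; 
        if len(q)<8: print(n,t,'few');return
        r=cv2.minAreaRect(q[:,:2].astype(np.float32));print(n,t,len(q),np.round(r[0],1),np.round(r[1],1),round(r[2],1),'z',np.percentile(q[:,2],[2,50,98]).round(1))
    rect((H>98)&(H<125)&(S>120)&(Z>78)&(Z<105)&(X>430)&(X<680)&(abs(Y+20)<130),'lid')
    reg=(X>420)&(X<700)&(Y<-200)&(Y>-400)
    rect((H>5)&(H<22)&(S>190)&(V>120)&(Z>15)&(Z<60)&reg,'blade')
    rect((H>5)&(H<22)&(S>190)&(V>120)&(Z>27)&(Z<45)&reg,'bladetop')
    rect((Z>60)&(Z<125)&reg,'handle'); rect((Z>98)&(Z<125)&reg,'handletop')
    rect((X>400)&(X<500)&(Y>-110)&(Y<60)&(Z>75)&(Z<110)&(V<70),'knob')
    g=((H>45)&(H<85)&(S>100)&(Z>5)&(Z<40)&(X>450)&(X<680)&(Y<-80)&(Y>-230)).astype(np.uint8)
    k,L=cv2.connectedComponents(g)
    for i in range(1,k): rect((L==i)&(Z>17),'rel%d'%i)
    # wall of the tray
    q=P[(Z>25)&(X>400)&(X<650)&(Y<-380)&(Y>-600)];print('traywall maxy',np.percentile(q[:,1],99) if len(q) else None)
E
```

```text
scene lid 2937 [578.2  -9.4] [167.9 174.9] 6.8 z [85.8 90.9 96.2]
scene blade 187 [ 547.3 -278.4] [124.2 108.8] 89.9 z [15.4 23.2 37.2]
scene bladetop 72 [ 546.8 -278.5] [107.7 124. ] 0.0 z [27.2 30.9 37.4]
scene handle 227 [ 547.  -325.4] [31.4 22.8] 90.0 z [ 62.3  92.7 108.4]
scene handletop 92 [ 547.1 -325.2] [28.6 22.4] 89.0 z [ 98.7 104.3 108.8]
scene knob 60 [465. -23.] [21.3 26.8] 0.5 z [ 86.7  95.4 104.2]
scene rel1 37 [ 610.  -118.6] [29.6 21.5] 46.9 z [17.3 21.4 26.2]
scene rel2 few
scene rel3 few
scene rel4 33 [ 559.1 -121.6] [21.8 27.7] 75.0 z [17.6 20.5 27. ]
scene rel5 few
scene rel6 few
scene rel7 few
scene rel8 34 [ 570.9 -170.7] [27.  22.5] 9.9 z [17.7 20.9 24. ]
traywall maxy -426.43485997646104
side lid 2237 [577.3 -10.8] [162.8 178.4] 7.0 z [89.1 91.6 94.1]
side blade 370 [ 549.5 -271.3] [103.9 105.7] 2.5 z [15.5 25.5 36.3]
side bladetop 155 [ 547.8 -232.6] [103.9  28.1] 2.5 z [27.4 31.6 36.2]
side handle 366 [ 548.5 -326.8] [20.7 33.1] 0.4 z [ 61.4  90.  106.9]
side handletop 130 [ 548.5 -328.3] [28.8 19.3] 87.3 z [ 99.8 104.9 107.4]
side knob 69 [466.3 -25.4] [19.5 26.6] 7.8 z [ 81.2  96.8 101. ]
side rel1 48 [ 610.5 -120.4] [28.7 22. ] 52.0 z [17.6 21.6 24.7]
side rel2 few
side rel3 119 [ 565.  -145.1] [31.2 79.8] 10.1 z [17.3 21.9 24.9]
side rel4 few
traywall maxy -428.58057102515926
```

```bash
python3 -m jog '[[-0.03,-0.012,0,0],[-0.07,-0.027,0.01,0],[-0.115,-0.045,0.02,0],[-0.16,-0.062,0.03,0],[-0.205,-0.08,0.04,0],[-0.25,-0.097,0.05,0],[-0.285,-0.111,0.06,0],[-0.31,-0.12,0.06,0],[-0.327,-0.127,0.06,0],[-0.327,-0.127,0.06,0],[-0.327,-0.127,0.06,0]]' 0
python3 - <<'E'
from h import *
a=cam('wrist');P=cloud(a);save('w1',a[0]);X,Y,Z=P[...,0],P[...,1],P[...,2]
h=cv2.cvtColor(a[0],cv2.COLOR_RGB2HSV)
def rect(m,t):
    q=P[m]
    if len(q)<8: print(t,'few');return
    r=cv2.minAreaRect(q[:,:2].astype(np.float32));print(t,len(q),np.round(r[0],1),np.round(r[1],1),round(r[2],1),np.percentile(q[:,2],[2,50,98]).round(1))
rect((Z>98)&(Z<112)&(abs(X-548)<40)&(abs(Y+326)<40),'handletop')
o=(h[...,0]>5)&(h[...,0]<22)&(h[...,1]>190)
rect(o&(Z>29)&(Z<40)&(Y>-290),'bladetop')
print(vision.camera_model('wrist')['hand_eye'])
E
```

```text
time: 1.55
eef_pos: [548.3, -326.7, 196.6]
eef_rot: [0.707, 0.707, 0.0, 0.0]
wrist_force: [-0.6, -0.4, 0.6]
opening: 85.5
grip_force: 0.0
handletop 1793 [ 549.9 -324.6] [19.5 29.1] 0.5 [ 99.9 103.8 105.3]
bladetop few
[[-1.11745226e-03 -9.55321136e-01 -2.95567721e-01  7.48820685e+01]
 [ 9.99998385e-01 -1.48358770e-03  1.01449585e-03  2.96613220e-01]
 [-1.40766997e-03 -2.95566110e-01  9.55321251e-01 -1.16826383e+02]
 [ 0.00000000e+00  0.00000000e+00  0.00000000e+00  1.00000000e+00]]
```

View pics/w1.png

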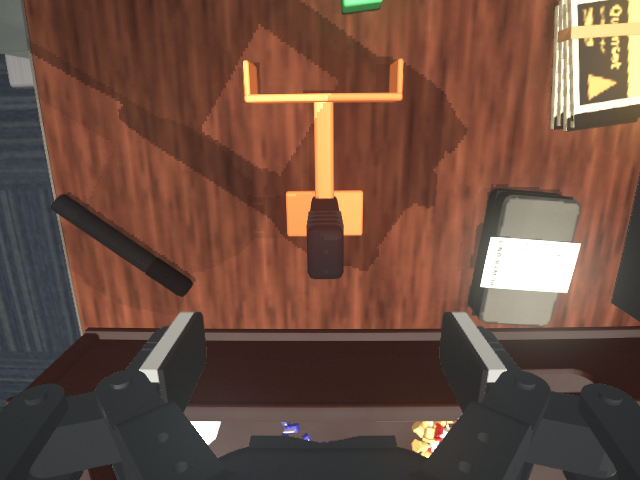

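The wrist view shows the rake aligned with the tool: handle top at (325,255), blade edge at (325,98), jaws to either side. I'll descend and grip.

```bash
python3 -m jog '[[0.001,0.001,0.03,0],[0.001,0.001,0.065,0],[0.001,0.001,0.09,0],[0.001,0.001,0.107,0],[0.001,0.001,0.116,0],[0.001,0.001,0.116,0],[0.001,0.001,0.116,0]]' 0
python3 -m jog '[[0,0,0,0],[0,0,0,0],[0,0,0,0],[0,0,0,0],[0,0,0,0],[0,0,0,0],[0,0,0,0],[0,0,0,0]]' 1
```

```text
time: 2.3
eef_pos: [549.6, -326.1, 81.5]
eef_rot: [0.707, 0.707, 0.0, 0.001]
wrist_force: [-0.2, -0.3, 0.4]
opening: 84.9
grip_force: 0.0
time: 3.1
eef_pos: [549.1, -326.0, 80.5]
eef_rot: [0.707, 0.707, -0.0, 0.0]
wrist_force: [-1.2, 1.1, 5.0]
opening: 19.0
grip_force: 60.2
```

```bash
python3 -m jog '[[0.002,0.002,-0.001,0],[0.012,0.008,-0.001,-1],[0.022,0.02,-0.001,-2.5],[0.03,0.035,-0.001,-4],[0.034,0.048,-0.001,-5.5],[0.034,0.056,-0.001,-6.5],[0.034,0.058,-0.001,-6.5],[0.034,0.058,-0.001,-6.5],[0.034,0.058,-0.001,-6.5]]' 1
python3 - <<'E'
from h import *
print(env.state()['eef_pos'])
a=cam('wrist');P=cloud(a);save('w2',a[0]);X,Y,Z=P[...,0],P[...,1],P[...,2]
h=cv2.cvtColor(a[0],cv2.COLOR_RGB2HSV)
def rect(m,t):
    q=P[m]
    if len(q)<8: print(t,'few');return
    r=cv2.minAreaRect(q[:,:2].astype(np.float32));print(t,len(q),np.round(r[0],1),np.round(r[1],1),round(r[2],1),np.percentile(q[:,2],[2,50,98]).round(1))
rect((h[...,0]>5)&(h[...,0]<22)&(h[...,1]>190)&(Z>28)&(Z<42)&(Y>-250),'blade')
rect((h[...,0]>5)&(h[...,0]<22)&(h[...,1]>190)&(Z>2)&(Z<42)&(Y>-250),'blade')
E
```

```text
time: 4.0
eef_pos: [606.7, -292.3, 81.2]
eef_rot: [0.666, 0.746, -0.0, -0.0]
wrist_force: [-0.5, 0.2, -2.4]
opening: 19.3
grip_force: 59.3
[ 606.70661852 -292.27884922   81.17025633]
blade few
blade few
```

View pics/w2.png

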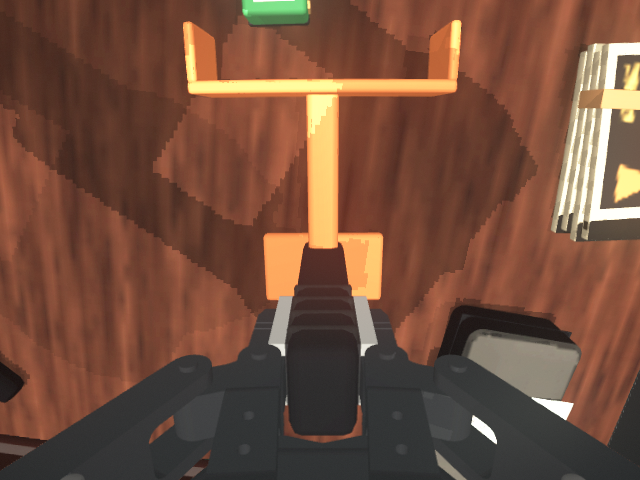

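The wrist picture shows the blade level and lifted, with the nearest relay (col 275) between the wings (cols 190–455). Time to sweep.

```bash
python3 -m jog '[[0.006,0,0,0],[0.014,0,0,0],[0.022,0,0,0],[0.030,0,0,0],[0.038,0,0,0],[0.046,0,0,0],[0.054,0,0,0],[0.062,0,0,0],[0.07,0,0,0],[0.078,0,0,0],[0.084,0,0,-0.5],[0.084,0,0,-0.5]]' 1
python3 - <<'E'
from h import *
s=env.state();print(s['wrist_force'],s['moment'])
a=cam('wrist');b=cam('side');save('w3',np.hstack([cv2.resize(a[0],None,fx=.6,fy=.6),cv2.resize(b[0][180:380,200:440],(346,288))]))
E
```

```text
time: 5.25
eef_pos: [597.4, -207.8, 81.3]
eef_rot: [0.662, 0.749, 0.0, -0.0]
wrist_force: [-0.4, -0.5, -1.5]
opening: 19.4
grip_force: 59.4
[-0.36684708 -0.54292417 -1.49869851] [-0.03922206 -0.02106246  0.04456066]
```

View pics/w3.png

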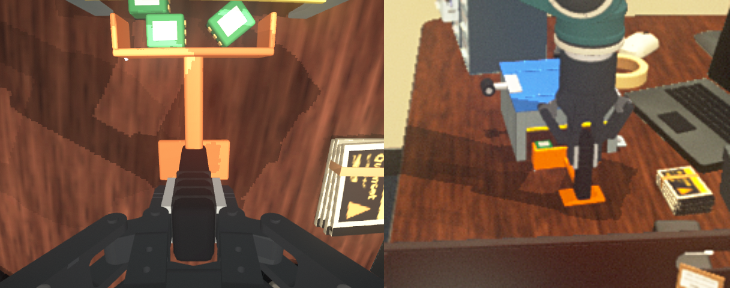

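The relays sit together between the wings at the mouth. I'll carry on into the box.

```bash
python3 -m jog '[[0.006,0,0,0],[0.014,0,0,0],[0.022,0,0,0],[0.030,0,0,0],[0.038,0,0,0],[0.046,0,0,0],[0.054,0,0,0],[0.062,0,0,0],[0.07,0,0,0],[0.076,0,0,0],[0.08,0,0,0],[0.08,0,0,0]]' 1
python3 - <<'E'
from h import *
s=env.state();print(s['wrist_force'],s['moment'])
a=cam('wrist');b=cam('side');save('w4',np.hstack([cv2.resize(a[0],None,fx=.6,fy=.6),cv2.resize(b[0][180:380,200:440],(346,288))]))
E
```

```text
time: 6.55
eef_pos: [587.7, -128.7, 81.3]
eef_rot: [0.662, 0.749, 0.0, -0.0]
wrist_force: [0.8, -0.1, -1.8]
opening: 19.3
grip_force: 59.4
[ 0.79522311 -0.13820922 -1.81180923] [-0.01986505  0.05389363 -0.08183802]
```

View pics/w4.png

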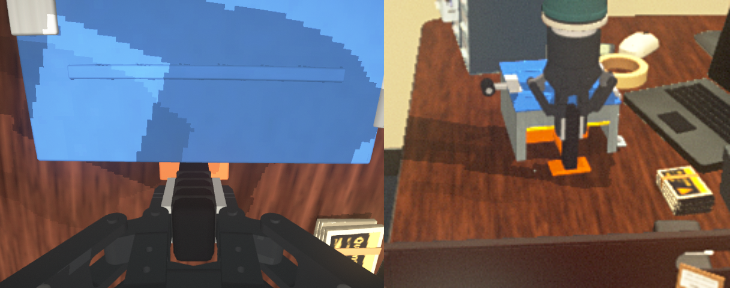

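```bash
python3 -m jog '[[-0.006,0,0,0],[-0.016,0,0,0],[-0.03,0,0,0],[-0.047,0,0,0],[-0.066,0,0,0],[-0.088,0,0,0],[-0.11,0,0,0],[-0.13,-0.005,0,0],[-0.15,-0.015,0,0.5],[-0.168,-0.03,0,2],[-0.182,-0.045,0,4],[-0.189,-0.056,0,6]]' 1
python3 -m jog '[[-0.001,-0.004,0,0.5],[-0.001,-0.004,0.001,0.5],[-0.001,-0.004,0.0015,0.5],[-0.001,-0.004,0.0015,0.5]]' 1
python3 - <<'E'
from h import *
a=cam('side');c=cloud(a);save('s5',cv2.resize(a[0][200:360,220:420],(640,512)))
b=cam('scene');print(len(spot_in('scene','relay_0')),[ (r['centre'],r['confidence']) for r in spot_in('side','relay_0')])
E
```

```text
time: 7.85
eef_pos: [554.3, -325.8, 81.1]
eef_rot: [0.702, 0.712, -0.0, -0.0]
wrist_force: [-0.3, -0.4, -2.0]
opening: 19.6
grip_force: 59.4
time: 8.25
eef_pos: [551.7, -324.5, 80.5]
eef_rot: [0.704, 0.711, -0.0, 0.0]
wrist_force: [-1.9, -3.8, 5.0]
opening: 19.1
grip_force: 60.2
0 [([248.5, 297.4], 0.36)]
```

View pics/s5.png

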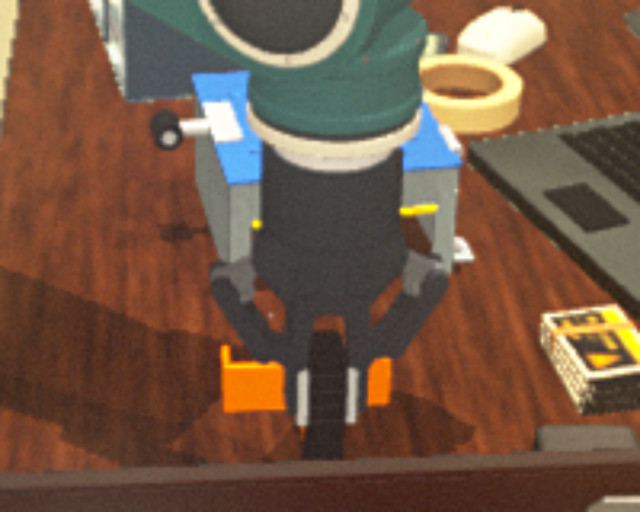

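The mouth is clear, no relay is left outside, and the rake is back at its old spot with the lid shut. Release, rise, and go over to the knob.

```bash
python3 -m jog '[[0,0,0,0],[0,0,0,0],[0,0,0,0],[0,0,0,0],[0,0,0,0],[0,0,-0.01,0],[0,0,-0.03,0],[0,0,-0.06,0],[0,0,-0.095,0],[0,0,-0.12,0],[0,0,-0.12,0]]' 0
python3 -m jog '[[0.015,-0.004,0,7],[0.045,-0.012,0,15],[0.075,-0.02,0,23],[0.105,-0.029,0,31],[0.135,-0.037,0,39],[0.165,-0.045,0,47],[0.195,-0.053,0,55],[0.225,-0.062,0,63],[0.255,-0.07,0,71],[0.28,-0.077,0,78],[0.295,-0.081,0,82],[0.301,-0.083,0,83.6]]' 0
python3 -m jog '[[0,0,0,0],[0,0,0,0]]' 0
python3 - <<'E'
from h import *
s=env.state();print(s['eef_pos'],R.from_quat(s['eef_rot']).as_matrix()[:,0])
a=cam('wrist');P=cloud(a);save('w6',a[0]);X,Y,Z=P[...,0],P[...,1],P[...,2]
h=cv2.cvtColor(a[0],cv2.COLOR_RGB2HSV)
def rect(m,t):
    q=P[m]
    if len(q)<8: print(t,'few');return
    r=cv2.minAreaRect(q[:,:2].astype(np.float32));print(t,len(q),np.round(r[0],1),np.round(r[1],1),round(r[2],1),np.percentile(q[:,2],[2,50,98]).round(1))
rect((Z>86)&(Z<105)&(abs(X-466)<17)&(abs(Y+24)<40),'knob')
rect((h[...,0]>98)&(h[...,0]<125)&(h[...,1]>120)&(Z>80)&(Z<105),'lid')
b=cam('side');save('s6',b[0])
E
```

```text
time: 9.55
eef_pos: [552.2, -325.3, 205.1]
eef_rot: [0.704, 0.71, 0.001, 0.003]
wrist_force: [-0.6, -0.4, 0.0]
opening: 85.6
grip_force: 0.0
time: 10.75
eef_pos: [465.0, -23.1, 199.8]
eef_rot: [0.998, 0.059, 0.0, -0.0]
wrist_force: [-0.2, 0.6, -0.2]
opening: 85.3
grip_force: 0.0
time: 10.95
eef_pos: [465.6, -24.5, 199.8]
eef_rot: [0.998, 0.061, 0.0, 0.0]
wrist_force: [-0.4, 0.9, -0.3]
opening: 85.0
grip_force: 0.0
[465.58273345 -24.52652754 199.80053472] [9.92611695e-01 1.21334346e-01 1.93913353e-05]
knob 1700 [471.2 -22.2] [24.3 26.2] 4.4 [88.8 96.6 99.1]
lid 47471 [548.5 -13.7] [100.8 173.9] 6.7 [88.3 89.8 91.5]
```

View pics/w6.png

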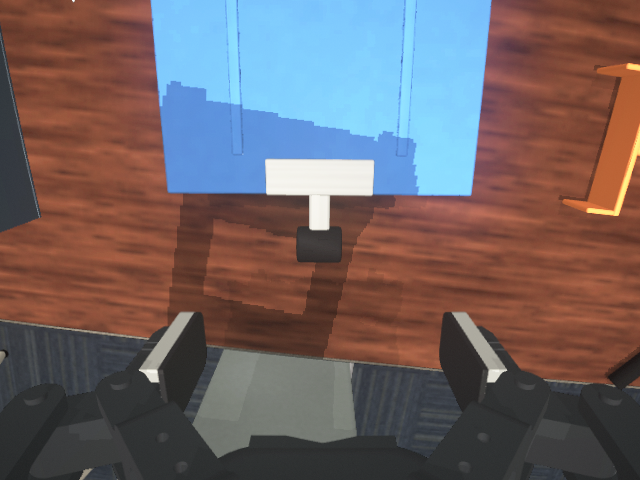

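View pics/s6.png

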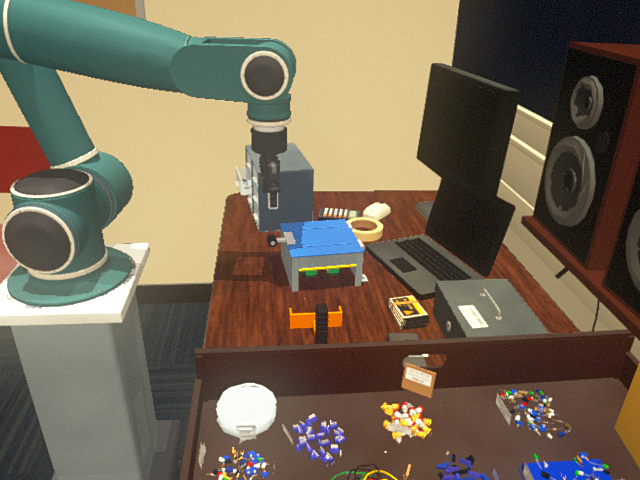

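Both relays visible through the mouth (cols 310–335, row 271) are inside. In the wrist view the knob is at (319,243), almost centred between the jaws. I'll descend onto it and grip.

```bash
python3 -m jog '[[0.001,-0.001,0.015,0],[0.002,-0.0015,0.045,0],[0.002,-0.0015,0.075,0],[0.002,-0.0015,0.094,0],[0.002,-0.0015,0.102,0],[0.002,-0.0015,0.104,0],[0.002,-0.0015,0.104,0],[0.002,-0.0015,0.104,0]]' 0
python3 -m jog '[[0,0,0,0],[0,0,0,0],[0,0,0,0],[0,0,0,0],[0,0,0,0],[0,0,0,0],[0,0,0,0]]' 1
python3 - <<'E'
from h import *
s=env.state();print(s['moment'])
a=cam('wrist');save('w7',a[0])
E
```

```text
time: 11.85
eef_pos: [467.9, -22.7, 96.8]
eef_rot: [0.998, 0.06, 0.001, 0.0]
wrist_force: [0.1, 0.4, 0.7]
opening: 85.4
grip_force: 0.0
time: 12.55
eef_pos: [467.4, -22.2, 96.2]
eef_rot: [0.998, 0.06, 0.0, -0.001]
wrist_force: [-2.5, 5.7, 5.4]
opening: 24.8
grip_force: 59.3
[ 0.76952155  0.49738199 -0.2108681 ]
```

View pics/w7.png

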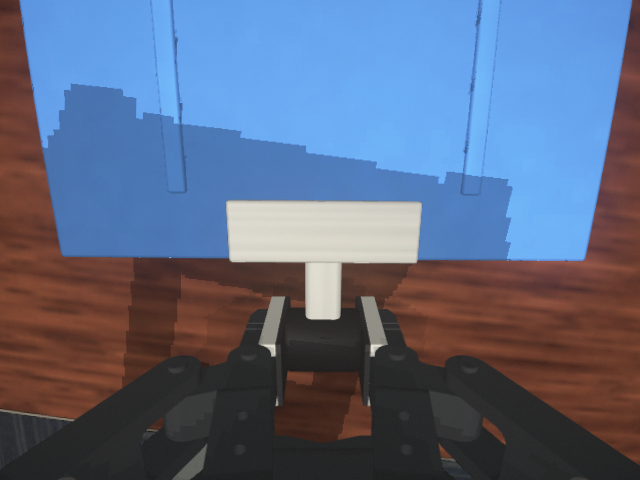

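The knob is held squarely on its end faces. I'll lift it along the arc to 24°, then check.

```bash
python3 -m jog '[[0.0001,0,-0.0068,0],[0.0005,0,-0.0136,0],[0.0011,0,-0.0204,0],[0.0019,0,-0.0271,0],[0.003,0,-0.0339,0],[0.0043,0,-0.0405,0],[0.0058,0,-0.0472,0],[0.0076,0,-0.0537,0],[0.0095,0,-0.0603,0],[0.0118,0,-0.0667,0],[0.0142,0,-0.073,0],[0.0169,0,-0.0793,0]]' 1
```

```text
time: 13.8
eef_pos: [484.1, -20.2, 174.6]
eef_rot: [0.998, 0.06, -0.0, -0.0]
wrist_force: [5.3, 3.6, -7.1]
opening: 24.8
grip_force: 59.2
```

```bash
python3 -m jog '[[0.0044,0,-0.0092,0],[0.0092,0,-0.0182,0],[0.0146,0,-0.0269,0],[0.0203,0,-0.0353,0],[0.0266,0,-0.0434,0],[0.0332,0,-0.0512,0],[0.0402,0,-0.0586,0],[0.0476,0,-0.0656,0],[0.0554,0,-0.0722,0],[0.0635,0,-0.0785,0],[0.0719,0,-0.0842,0],[0.0806,0,-0.0896,0]]' 1
python3 -m jog '[[0,0,0,0],[0,0,0,0],[0,0,0,0],[0,0,0,0]]' 1
python3 - <<'E'
from h import *
def lid(c,t):
    P=cloud(c);h=cv2.cvtColor(c[0],cv2.COLOR_RGB2HSV);Z=P[...,2];X=P[...,0];Y=P[...,1]
    q=P[(h[...,0]>98)&(h[...,0]<125)&(h[...,1]>120)&(Z>100)&(Z<262)&(X>480)&(X<690)&(abs(Y+10)<120)]
    if len(q)<50: print(t,'few');return
    for _ in range(4):
        m=q.mean(0);n=np.linalg.svd(q-m,full_matrices=False)[2][2];d=abs((q-m)@n);q=q[d<max(4,2*d.std())]
    print(t,len(q),n.round(3),'angle',np.degrees(np.arccos(abs(n[2]))).round(1))
a=cam('scene');lid(a,'scene');b=cam('side');lid(b,'side');c=cam('wrist');lid(c,'wrist')
s=env.state();print(s['eef_pos'],s['wrist_force'],s['moment'],np.abs(s['qvel']).max())
save('f8',np.hstack([cv2.resize(c[0],(400,300)),cv2.resize(b[0][130:370,180:500],(400,300))]))
E
```

```text
time: 15.0
eef_pos: [564.9, -11.0, 265.1]
eef_rot: [0.998, 0.06, -0.0, 0.0]
wrist_force: [0.4, -1.4, -8.7]
opening: 25.1
grip_force: 59.3
time: 15.4
eef_pos: [564.1, -11.1, 264.6]
eef_rot: [0.998, 0.06, 0.0, 0.0]
wrist_force: [1.8, -2.2, -6.4]
opening: 24.9
grip_force: 61.1
scene 528 [-0.849 -0.095 -0.519] angle 58.7
side 107 [-0.848 -0.07  -0.525] angle 58.3
wrist 59161 [-0.845 -0.094 -0.526] angle 58.3
[564.09032331 -11.11887392 264.63014071] [ 3.19125309 -2.6209489  -7.80833515] [-0.48345623 -0.06912982 -0.20236543] 0.0020613199931035775
```

View pics/f8.png

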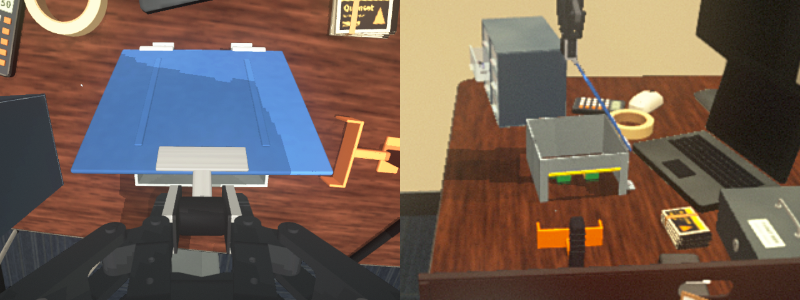

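```bash
python3 -m jog '[[0.0012,0,-0.0007,0],[0.0024,0,-0.0014,0],[0.0024,0,-0.0014,0],[0.0024,0,-0.0014,0],[0.0024,0,-0.0014,0],[0.0024,0,-0.0014,0]]' 1
python3 - <<'E'
from h import *
for n in('wrist','scene','side'):
    c=cam(n);P=cloud(c);h=cv2.cvtColor(c[0],cv2.COLOR_RGB2HSV);X,Y,Z=P[...,0],P[...,1],P[...,2]
    blue=(h[...,0]>98)&(h[...,0]<125)&(h[...,1]>120)
    q=P[blue&(Z>100)&(Z<262)&(X>480)&(X<690)&(abs(Y+10)<120)]
    for _ in range(4):
        m=q.mean(0);v=np.linalg.svd(q-m,full_matrices=False)[2][2];d=abs((q-m)@v);q=q[d<max(4,2*d.std())]
    print(n,np.degrees(np.arccos(abs(v[2]))).round(1))
    g=((h[...,0]>40)&(h[...,0]<88)&(h[...,1]>90)&(Z<45)&(abs(X-577)<110)&(Y>-230)&(Y<90)).astype(np.uint8)
    k,L,st,ce=cv2.connectedComponentsWithStats(g)
    for i in range(1,k):
        if st[i,4]>8: print('  green',st[i,4],ce[i].round(),np.nanmedian(P[L==i],0).round())
    if n=='scene': save('f9',np.hstack([cv2.resize(c[0][200:350,230:430],(640,480))]))
print(env.state()['eef_pos'],env.state()['grip_force'])
E
```

```text
time: 16.15
eef_pos: [566.4, -10.8, 266.0]
eef_rot: [0.998, 0.06, -0.0, 0.0]
wrist_force: [-0.1, -6.4, -7.5]
opening: 25.1
grip_force: 60.9
wrist 59.1
scene 59.5
  green 69 [319. 257.] [607. -31.  20.]
  green 14 [306. 267.] [557. -17.  22.]
  green 22 [313. 269.] [564. -40.  20.]
side 59.0
  green 61 [333. 271.] [610. -35.  11.]
  green 70 [310. 273.] [557. -42.  11.]
[566.43221464 -10.81456718 266.02722671] 60.91452598571777
```

View pics/f9.png

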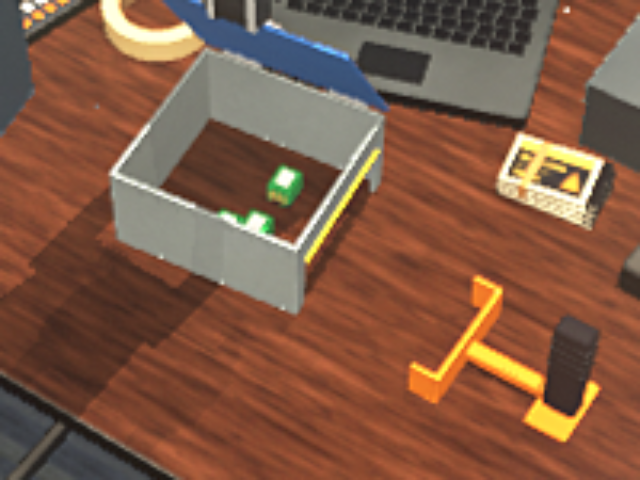

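All three relays are inside the box, about 40 mm or more past the mouth plane. The rake stands clear, and the lid is near 60° and still.

```bash
python3 -c "
from station import order
print(order.finish_job())"
```

```text
the job is handed in; nothing more can be done
None
```

The job is handed in at about 16 s: all three relays are fully inside the box, the rake stands back on the table about 110 mm from the box, and the arm is holding the lid by its knob at about 60° (cameras read 59.0–59.5°, the arm's position gives about 60.7°).

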